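# Check a spindle's thread with a pitch comb leaf

## Task

Check the thread of the spindle clamped in the fixture: take the comb leaf whose tooth spacing matches the thread (the coarse one), lay it flat on the fixture's ledge and gently work its teeth fully home into the grooves at the middle of the thread, never forcing it (stay well under 20 N on the spindle). Keep it lightly pressed home for a good second (a few newtons) to see that it sits flat and square, then let go and leave it seated there; leave the other leaf and the other things where they are.

Things in the scene. Friction and masses are not known exactly. Their poses are not given: they have to be found in the camera images.
- coarse_leaf: loose steel comb plate, 42 mm (x) by 52 (y), 6 thick, flat; black grip block on top, 34 mm along x, 14 across y, 6 to 36 mm above the underside, centred at x = -2 mm: grip across the 14. Origin: centre of the underside; z up; under 0.16 kg. Teeth on the +x edge, 5.5 mm long: 5, 10 mm apart, the third central, tips 2.4 mm wide, roots 5.3. This one fits
- coarse_leaf_tips (a point): middle tooth's tip of the coarse leaf at half thickness: 26.5 mm ahead (+x) of the leaf's origin, 3 mm above its underside; axes as the leaf's
- fine_leaf: loose steel comb plate, 42 mm (x) by 52 (y), 6 thick, flat; black grip block on top, 34 mm along x, 14 across y, 6 to 36 mm above the underside, centred at x = -2 mm: grip across the 14. Origin: centre of the underside; z up; under 0.16 kg. Teeth on the +x edge, 5.5 mm long: 7, 7 mm apart. It does not fit: leave it alone
- fixture: fixed: grey base 120 mm (x) by 230 (y), 10 thick. Flat raised ledge, top 33 mm above the bench, x -57 to +13, y -75 to +75 mm. Behind it the spindle, axis along y at x = +34 mm, 36 mm above the bench. Origin: centre of the underside; +x horizontal, from ledge to spindle: the leaf goes in along +x with its own x along it, meeting the spindle at axis height
- clamps: two grey bearing blocks (y = -97 and +97 mm, 24 mm along y, 48 deep, tops 60 mm above the bench) holding the steel spindle, and the spindle itself. Origin on its axis midway between the blocks; axes as the fixture's. Clamped fast (80 N), but pushed through by an unknown few mm either way along y, so this pose does not tell where the crests and grooves fall
- axis_mid (a point): that same point on the spindle's axis. Thread between the blocks: pitch 10 mm; crests 36 mm diameter, 3.2 wide; groove floors 26 mm diameter, 4.1 wide; flanks 15 degrees. Leaf tips on crests stand 18 mm before the axis (x = -18), fully home 13. Play of a tooth fully home about 0.8 mm each way along y; up to 2.2 mm off-centre a tip enters the groove but lands on a flank
- egg_cup: bystander: white egg cup, 49 mm wide, 62 mm tall; origin under its centre
- tape_roll: bystander: grey tape roll, 101 mm wide, 48 mm tall; origin under its centre
- screw_box: bystander: small card box 72 x 51 x 35 mm; origin under its centre
- string_ball: bystander: ball of string, 64 mm wide, 60 mm tall; origin under its centre
Things that resemble listed ones, but are neither listed nor needed, are in the scene too. Leave any blue or yellow look-alike of the coarse_leaf alone.

How it is judged:
On the way, in this order (a step that is already met when the one before it is completed fails the run):
1. the coarse leaf is lifted clear of the bench (height (world z) of coarse_leaf above 0.045 m), for 0.1 s.
2. the coarse leaf is fully home in the grooves, square and flat, and pressed there with 1 N or more (x of coarse_leaf_tips in the frame of axis_mid between -0.0143 and -0.011 m and y of coarse_leaf_tips in the frame of axis_mid between -0.03 and 0.03 m and z of coarse_leaf_tips in the frame of axis_mid between -0.003 and 0.003 m and angle between the x axis of coarse_leaf and the x axis of axis_mid, either way round below 0.05 rad and angle between coarse_leaf's own z axis and vertical below 0.05 rad and contact force between coarse_leaf and clamps above 1 N), for 0.5 s.
At the end, for the whole second after the job is handed in: the coarse leaf lies at rest flat on the ledge (tilt and squareness within 0.05 rad, tips within 3 mm of axis height), its tips within 1.3 mm of the groove floors and its middle within 30 mm of the middle of the thread (x of coarse_leaf_tips in the frame of axis_mid between -0.0143 and -0.011 m and y of coarse_leaf_tips in the frame of axis_mid between -0.03 and 0.03 m and z of coarse_leaf_tips in the frame of axis_mid between -0.003 and 0.003 m and angle between the x axis of coarse_leaf and the x axis of axis_mid, either way round below 0.05 rad and angle between coarse_leaf's own z axis and vertical below 0.05 rad and linear speed of coarse_leaf below 0.01 m/s); the robot touches nothing.
It fails at once if the coarse leaf is forced against the spindle or its blocks with more than 20 N (contact force between coarse_leaf and clamps above 20 N).
It fails at once if the fine leaf is moved by more than 15 mm (distance of fine_leaf from where it was at the start of the episode above 0.015 m).
It fails at once if the gripper or arm presses on the spindle or its blocks with more than 20 N (contact force between any of the fingers, the arm and clamps above 20 N).
It fails at once if a bystander is moved by more than 30 mm (distance of any of egg_cup, tape_roll, screw_box, string_ball from where it was at the start of the episode above 0.03 m).
It also fails if it takes over 58 s, if anything falls off the work surface, if the arm or the gripper's body presses on something with over 40 N, if the wrist force passes 120 N, or if a joint passes its speed limit or range.

## Robot

A 6-joint arm with a two-finger parallel gripper is mounted at the origin on the work surface; the furniture and walls round the work are solid. World frame = base frame: x ahead of the robot, y to its left, z up, the work surface at z = 0. Lengths are in m, angles in rad, forces in N, time in s.
With the tool pointing down it reaches from about 0.25 to 0.775 m from the base axis. Payload 4 kg.
Tool frame: the origin (TCP) lies at the very end of the fingers, on their centre line; the grasp point (between the pads) lies 19 mm behind it; z points along the fingers, y is the line along which they close (so a half turn about z gives the same grasp; the last joint's range is limited). The gripper opens to 94 mm and grips with 3 to 60 N. Pads are 16 mm wide; open, the fingers measure 119 mm over their backs; the gripper's body (75 mm by 177 mm) begins 78 mm behind the grasp point.
Start: joints at [-1.333, 0.087, 1.371, -0, 1.684, -0.103], TCP at [0.184, -0.518, 0.206] pointing down, gripper open.
Joint ranges: [-3.1, 3.1], [-0.76, 2.03], [0.27, 2.55], [-1.08, 4.22], [0.17, 2.65], [-2.57, 2.57]. Speed limits (rad/s): [2.79, 2.79, 3.14, 3.14, 3.14, 3.14].

## Interface

Orientations are given as [roll, pitch, yaw] about the fixed x, y, z axes, in that order (R = Rz(yaw) Ry(pitch) Rx(roll)).
In Python, from bench import robot gives the robot as it stands. The module is installed in compiled form; this text tells all that it offers.
- The arm moves only by the tool move_arm, never from a script. Its argument "deltas" is one flat list of numbers, 7 for each row, row after row: the turn, a rotation vector about the tool's x, y, z in rad, then the shift along the tool's x, y, z in cm, then the closure, from -1 (fully open) to 1 (shut). A call has 1 to 8 rows; each row is the pose to reach, as a shift and turn from the pose commanded when the call began, along the tool's axes at that moment; what a row does not reach only later rows make up. A row lasts 1/10 s, in which the tool goes at most 50 mm and 8.59 degrees, less where a joint would pass 70% of its speed; a pose out of reach is approached as far as the arm can. A call with a gripper value outside its range is refused whole. The fingers move at their own pace and stop on an object; the grip force is fixed at half the most. Time passes only in rows, so rows that repeat a pose let the fingers close. It gives the time, the measured TCP pose, the force, the opening and the grip force at its end, in the units of the state.
- robot.get_obs(): the state, without advancing time (a new reading comes with each control period).
- robot.snapshot(name): name is "scene" or "top" or "wrist"; returns a dict with "image" (400x640x3 uint8, red, green, blue), "depth" (400x640 float32, m along the optical axis (not along the pixel's ray), 0 where there is no reading), "fov_y" (degrees; the focal length in pixels is half the picture's height over the tangent of half this angle, whatever the lens; pixels are square), "cx", "cy" (the principal point, pixels), "origin" and "orientation" of the camera in the world; the wrist camera has in their place "T_tool_cam" (4x4, takes a point from camera to tool coordinates, whose origin is the TCP and whose axes are the flange's). Camera axes: x right, y up, looking along -z (the intrinsics and any distortion apply to the point x, -y, -z); pixel columns grow to the right and rows downward; lengths in m; the calibration is good to about 2 mm. The wrist camera is an equidistant fisheye: a pixel r from the principal point sees the ray r / f radians off the axis. A picture is of the moment at which its call begins: read the wrist's pose just before it.
- robot.close_job(): hands the job in; it is judged then, once.
The state is a dict: "time": time; "joint_positions": joint angles; "qvel": joint speeds; "joint_torque": joint torques, N m; "tool_pos": TCP position; "ee_rot": TCP orientation; "wrist_force": force on the tool from outside, world axes, zero at the start; "wrist_torque": the same for the moment, N m; "width": finger opening in m; "finger_force": force on a finger pad.
Only numpy, scipy, OpenCV 4.12 (cv2) and the standard library are available. Lean on these libraries where they do the work, as an engineer would, in place of code of your own. Each camera call takes 0.05 s, during which the arm holds its last target. There are 200 camera calls.

## Working session

There is one attempt and no reset: what is moved stays moved. The work goes in short steps, Python scripts to look and compute and a tool call to move; the robot and the scene stay as the last step left them, time stands still between calls to the robot, and variables do not carry over. Pictures are saved under pics/ and viewed, at most 12 in all, crops included, and the job is handed in when it is done.

Besides the shell and the picture viewer there is one more tool, called as name(argument=value, ...), one argument or row to a line, values as JSON. move_arm: Moves the arm, as the interface text tells. Its arguments: {"type":"object","properties":{"deltas":{"type":"array","items":{"type":"number"}}},"required":["deltas"]}

```bash
mkdir -p pics
cat > h.py <<'E'
import numpy as np, cv2, pickle
from scipy.spatial.transform import Rotation as R
from bench import robot
def snap(n,f):
    o=robot.get_obs(); s=robot.snapshot(n); s['obs']=o
    cv2.imwrite(f'pics/{f}.png',s['image'][:,:,::-1]); pickle.dump(s,open(f'{f}.pkl','wb')); return s
def load(f): return pickle.load(open(f'{f}.pkl','rb'))
def rot(o):
    o=np.array(o,float)
    return o if o.shape==(3,3) else (R.from_euler('xyz',o) if o.size==3 else R.from_quat(o)).as_matrix()
def pose(s):
    if 'T_tool_cam' in s:
        T=np.eye(4); T[:3,:3]=rot(s['obs']['ee_rot']); T[:3,3]=s['obs']['tool_pos']; return T@np.array(s['T_tool_cam'])
    T=np.eye(4); T[:3,:3]=rot(s['orientation']); T[:3,3]=s['origin']; return T
def ray(s,u,v):
    f=200/np.tan(np.radians(s['fov_y'])/2); x=(np.asarray(u,float)-s['cx'])/f; y=(np.asarray(v,float)-s['cy'])/f
    if 'T_tool_cam' in s:
        r=np.hypot(x,y)+1e-12; k=np.tan(r)/r; x,y=x*k,y*k
    return np.stack([x,-y,-np.ones_like(x)],-1)
def at_z(s,u,v,z):
    T=pose(s); d=ray(s,u,v)@T[:3,:3].T; t=(z-T[2,3])/d[...,2:]; return T[:3,3]+t*d
def at_d(s,u,v):
    T=pose(s); d=s['depth'][np.asarray(v,int),np.asarray(u,int)]
    return T[:3,3]+(ray(s,u,v)*d[...,None])@T[:3,:3].T
E
python3 - <<'E'
from h import *
for n in('top','scene'):
    s=snap(n,n); print(n,s['fov_y'],s['cx'],s['cy'],s['origin'],s['orientation'],s.keys())
print(robot.get_obs())
E
```

```text
top 49.851693299068806 319.62886053539296 203.30319162378996 [ 0.3123387  -0.03688469  1.2461593 ] [ 0.18584999 -0.01768974 -1.58155151] dict_keys(['image', 'depth', 'fov_y', 'cx', 'cy', 'origin', 'orientation', 'obs'])
scene 54.41432630354744 314.56840656139764 196.62479734947743 [-0.537449    0.58409132  0.66267745] [ 1.12194352 -0.00662317 -2.08759248] dict_keys(['image', 'depth', 'fov_y', 'cx', 'cy', 'origin', 'orientation', 'obs'])
{'time': 0.1, 'joint_positions': array([-1.33309261e+00,  8.78690265e-02,  1.37208657e+00, -5.93736506e-06,
        1.68355949e+00, -1.03121411e-01]), 'qvel': array([-1.13492042e-03, -8.21620413e-04, -2.25909190e-03, -7.58325964e-05,
       -1.98151644e-04, -7.43861205e-04]), 'joint_torque': array([ 2.52939884e-03, -3.41251624e+01, -3.03300798e+01,  7.21329404e-02,
        3.04296752e-02, -9.40237669e-05]), 'tool_pos': array([ 0.18371524, -0.51790323,  0.20443619]), 'ee_rot': array([-3.13967982e+00, -1.92023463e-04,  3.40824281e-01]), 'wrist_force': array([-1.232299  , -0.35348406, -1.29513078]), 'wrist_torque': array([-0.04126886, -0.02148116, -0.03873847]), 'finger_force': 0.0, 'width': 0.09399679190477818}
```

View pics/top.png

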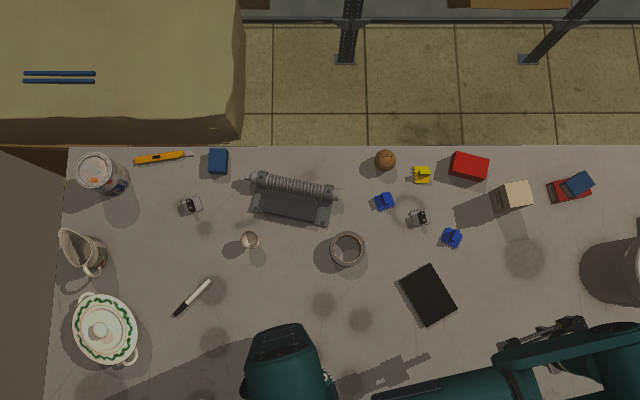

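View pics/scene.png

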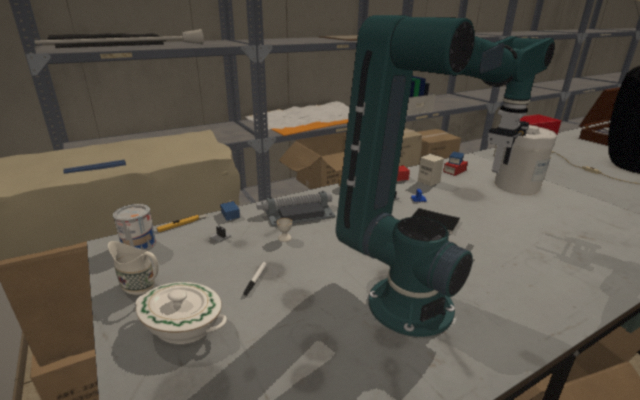

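The steel plates with black grips are at (190,205) and (418,217). The blue ones at (384,201) and (452,238) and the yellow one at (421,175) are look-alikes. The fixture is at (292,200), with the spindle on its far side. I'll take an enlarged crop of both steel plates to tell coarse from fine.

Run:
```python
from h import *
s=load('top'); im=s['image'][:,:,::-1]
c=[cv2.resize(im[v-20:v+20,u-20:u+20],(390,390),interpolation=cv2.INTER_CUBIC) for u,v in((190,205),(418,217))]
cv2.imwrite('pics/crop.png',np.hstack(c))
# fixture: rough geometry
for n,p,z in(('leafL',(190,205),.03),('leafR',(418,217),.03),('spL',(258,181),.036),('spR',(333,195),.036),('ledge',(289,205),.033),('egg',(250,240),.06),('tape',(347,249),.048)):
    print(n,at_z(s,*p,z).round(3),at_d(s,*p).round(3))
```

```text
leafL [0.539 0.31  0.03 ] [0.537 0.308 0.036]
leafR [ 0.499 -0.343  0.03 ] [ 0.501 -0.346  0.016]
spL [0.606 0.116 0.036] [0.601 0.113 0.058]
spR [ 0.564 -0.099  0.036] [ 0.56  -0.099  0.053]
ledge [0.536 0.027 0.033] [0.536 0.027 0.035]
egg [0.434 0.133 0.06 ] [0.436 0.136 0.037]
tape [ 0.408 -0.135  0.048] [ 0.411 -0.139  0.004]
```

View pics/crop.png

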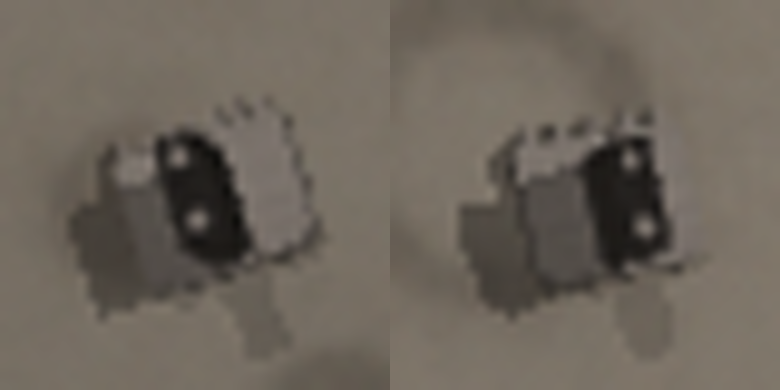

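The right plate (418,217) shows 4 gaps about 3.4 px (9.5 mm) apart, so it's the coarse one. The left plate's gaps are about 2.4 px (6.7 mm), so it's the fine one. I'll move above the right plate.

move_arm(
  deltas=[0,0,0.19,32,-7,0,-1,0,0,0.19,32,-7,0,-1,0,0,0.19,32,-7,0,-1,0,0,0.19,32,-7,0,-1,0,0,0.19,32,-7,0,-1,0,0,0.19,32,-7,0,-1,0,0,0.19,32,-7,0,-1,0,0,0.19,32,-7,0,-1],
)

```text
time: 0.9
tool_pos: [0.4648, -0.3425, 0.2044]
ee_rot: [-3.14, -0.0, 0.157]
wrist_force: [0.6, 0.0, 1.3]
width: 0.0938
finger_force: 0.0
```

Run:
```python
from h import *
s=snap('wrist','w1'); print(s['fov_y'],s['cx'],s['cy'],np.array(s['T_tool_cam']).round(3)); o=robot.get_obs(); print(o['tool_pos'],o['ee_rot'],o['time'])
```

```text
65.70646984690485 320.8290393655876 200.15184821320332 [[-0.     0.967  0.256  0.074]
 [ 1.     0.    -0.     0.001]
 [-0.     0.256 -0.967 -0.18 ]
 [ 0.     0.     0.     1.   ]]
[ 0.46298279 -0.3440371   0.2045096 ] [-3.14045717e+00  1.41016271e-03  1.54409050e-01] 0.95
```

View pics/w1.png

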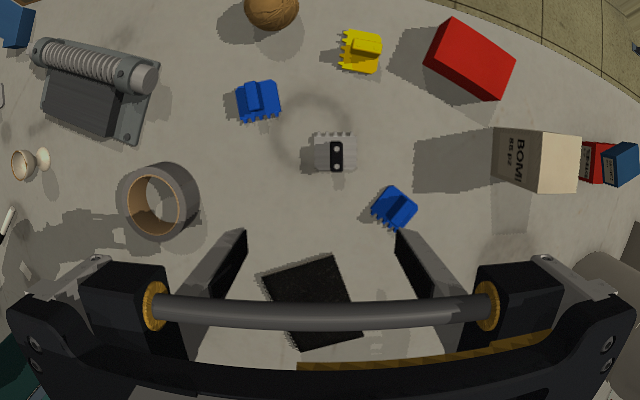

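The coarse leaf is at (336,155) with its teeth upward, and five teeth are visible. I'll measure it by depth.

```bash
cat >> h.py <<'E'
def cloud(s,u0,u1,v0,v1):
    v,u=np.mgrid[v0:v1,u0:u1]; u=u.ravel(); v=v.ravel(); k=s['depth'][v,u]>0
    return at_d(s,u[k],v[k]),u[k],v[k]
def rect(P):
    (c,sz,a)=cv2.minAreaRect((P[:,:2]*1000).astype(np.float32)); return np.round(c,1),np.round(sz,1),round(a,1)
E
python3 - <<'E'
from h import *
s=load('w1')
P,u,v=cloud(s,305,370,120,190)
print('z pct',np.percentile(P[:,2],[1,5,50,90,95,99]).round(4))
g=P[(P[:,2]>.026)]; print('grip',len(g),rect(g),g[:,2].mean())
l=P[(P[:,2]>.003)&(P[:,2]<.012)]; print('leaf',len(l),rect(l))
im=s['image'][:,:,::-1]
cv2.imwrite('pics/c1.png',cv2.resize(im[120:185,295:375],(800,650)[:2],interpolation=cv2.INTER_CUBIC)[:600])
E
```

```text
z pct [-0.001  -0.0004  0.0012  0.0079  0.0362  0.0375]
grip 387 (array([ 498.3, -355. ]), array([34.4, 13.6]), 9.5) 0.036026950183100585
leaf 1139 (array([ 500.8, -355.3]), array([65.3, 70.8]), 71.5)
```

View pics/c1.png

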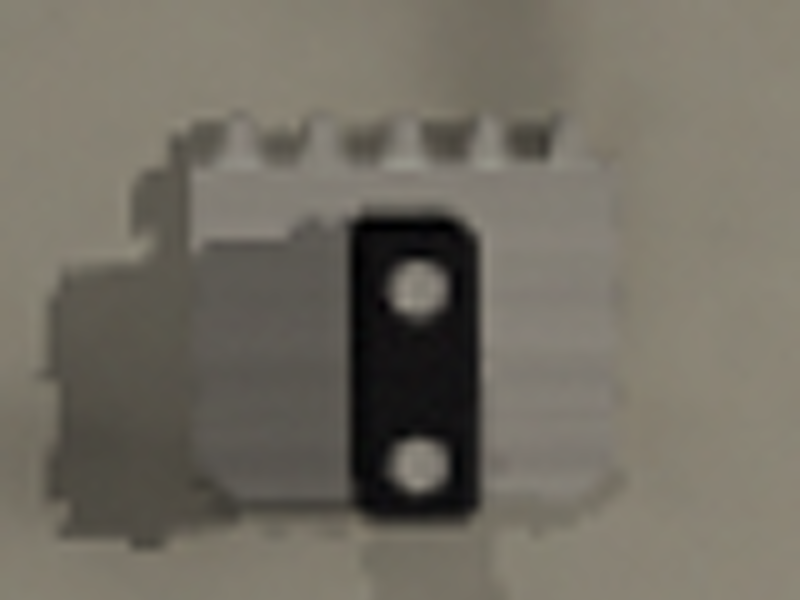

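move_arm(
  deltas=[0,0,-0.012,3.4,1.6,5,-1,0,0,-0.012,3.4,1.6,10,-1,0,0,-0.012,3.4,1.6,12,-1,0,0,-0.012,3.4,1.6,12,-1,0,0,-0.012,3.4,1.6,12,-1],
)

```text
time: 1.45
tool_pos: [0.4969, -0.3571, 0.0856]
ee_rot: [-3.141, 0.001, 0.161]
wrist_force: [0.2, -0.3, -0.1]
width: 0.094
finger_force: 0.0
```

Run:
```python
from h import *
s=snap('wrist','w2'); o=robot.get_obs(); print(o['tool_pos'],o['ee_rot'],o['time'])
P,u,v=cloud(s,150,500,40,330); P=P[(P[:,2]<.06)]
g=P[(P[:,2]>.026)&(abs(P[:,0]-.498)<.03)&(abs(P[:,1]+.355)<.03)]; print('grip',len(g),rect(g),g[:,2].mean())
```

```text
[ 0.49804437 -0.35772595  0.08764838] [ 3.13900449e+00 -1.67092611e-03  1.61366453e-01] 1.5
grip 766 (array([ 499.4, -354.5]), array([33.2, 13.5]), 9.4) 0.03621344754129276
```

move_arm(
  deltas=[0,0,-0.004,0.1,-0.25,4,-1,0,0,-0.004,0.1,-0.25,6.5,-1,0,0,-0.004,0.1,-0.25,7.5,-1,0,0,-0.004,0.1,-0.25,7.5,-1,0,0,-0.004,0.1,-0.25,7.5,1,0,0,-0.004,0.1,-0.25,7.5,1,0,0,-0.004,0.1,-0.25,7.5,1,0,0,-0.004,0.1,-0.25,7.5,1],
)

```text
time: 2.3
tool_pos: [0.4992, -0.354, 0.0116]
ee_rot: [3.14, -0.001, 0.167]
wrist_force: [-1.0, -0.8, -0.4]
width: 0.0658
finger_force: 0.0
```

move_arm(
  deltas=[0,0,0,0,0,0,1,0,0,0,0,0,0,1,0,0,0,0,0,-2,1,0,0,0,0,0,-6,1,0,0,0,0,0,-10,1,0,0,0,0,0,-10,1],
)

```text
time: 2.9
tool_pos: [0.5019, -0.3562, 0.1184]
ee_rot: [3.131, -0.009, 0.167]
wrist_force: [-0.1, -0.1, 1.4]
width: 0.0175
finger_force: 0.0
```

The fingers hadn't finished closing when I lifted. I'll reopen and check the leaf.

move_arm(
  deltas=[0,0,0,0,0,0,-1,0,0,0,0,0,0,-1,0,0,0,0,0,0,-1,0,0,0,0,0,0,-1,0,0,0,0,0,0,-1],
)

```text
time: 3.4
tool_pos: [0.4982, -0.3532, 0.1093]
ee_rot: [-3.14, 0.001, 0.167]
wrist_force: [0.1, 0.8, -0.3]
width: 0.0539
finger_force: 0.0
```

Run:
```python
from h import *
s=snap('wrist','w3'); o=robot.get_obs(); print(o['tool_pos'],o['ee_rot'],o['time'],o['width'])
P,u,v=cloud(s,150,500,40,330); P=P[(P[:,2]<.06)]
g=P[(P[:,2]>.026)&(abs(P[:,0]-.498)<.04)&(abs(P[:,1]+.355)<.04)]; print('grip',len(g),rect(g),g[:,2].mean(),g[:,2].max())
```

```text
[ 0.49833171 -0.35328192  0.1095878 ] [-3.14049809e+00  9.76092908e-04  1.66787385e-01] 3.45 0.05802957661834882
grip 641 (array([ 499.3, -355. ]), array([33.9, 13. ]), 9.6) 0.0362902687708588 0.0387564628154386
```

move_arm(
  deltas=[0,0,0,0.1,0.1,5,-0.3,0,0,0,0.1,0.1,8.5,-0.3,0,0,0,0.1,0.1,9.9,1,0,0,0,0.1,0.1,9.9,1,0,0,0,0.1,0.1,9.9,1,0,0,0,0.1,0.1,9.9,1,0,0,0,0.1,0.1,9.9,1,0,0,0,0.1,0.1,9.9,1],
)

```text
time: 4.25
tool_pos: [0.5006, -0.3547, 0.0132]
ee_rot: [3.14, -0.002, 0.167]
wrist_force: [-0.2, 0.9, 0.9]
width: 0.0161
finger_force: 0.5
```

move_arm(
  deltas=[0,0,0,0,0,0,1,0,0,0,0,0,0,1,0,0,0,0,0,0,1,0,0,0,0,0,0,1],
)

```text
time: 4.65
tool_pos: [0.5004, -0.3546, 0.0129]
ee_rot: [3.14, -0.001, 0.167]
wrist_force: [-0.3, 1.2, 5.8]
width: 0.0135
finger_force: 30.0
```

move_arm(
  deltas=[0,0,0,0,0,-2,1,0,0,0,0,0,-6,1,0,0,0,0,0,-10,1,0,0,0,0,0,-12.5,1,0,0,0,0,0,-12.5,1],
)

```text
time: 5.15
tool_pos: [0.5017, -0.3562, 0.1413]
ee_rot: [3.134, -0.006, 0.167]
wrist_force: [0.6, 0.7, -1.3]
width: 0.0135
finger_force: 30.0
```

move_arm(
  deltas=[0,0,0.05,0.6,-4.5,0,1,0,0,0.1,1.2,-9,0,1,0,0,0.15,1.9,-14,0,1,0,0,0.2,2.5,-19,0,1,0,0,0.25,3.2,-24,0,1,0,0,0.3,3.9,-29,0,1,0,0,0.33,4.5,-34,0,1,0,0,0.357,5,-38,0,1],
)

```text
time: 5.95
tool_pos: [0.484, 0.031, 0.1335]
ee_rot: [3.141, 0.004, -0.191]
wrist_force: [0.8, -0.6, -1.4]
width: 0.0137
finger_force: 30.0
```

move_arm(
  deltas=[0,0,0,0,0,0,1,0,0,0,0,0,0,1],
)

```text
time: 6.15
tool_pos: [0.4847, 0.0292, 0.1341]
ee_rot: [3.14, 0.004, -0.188]
wrist_force: [0.8, -0.8, -1.9]
width: 0.0138
finger_force: 30.0
```

Run:
```python
from h import *
s=snap('wrist','w4'); o=robot.get_obs(); print(o['tool_pos'],o['ee_rot'],o['time'],o['width'],o['wrist_force'])
```

```text
[0.48510513 0.02825225 0.13452422] [ 3.14009558e+00  2.86320334e-03 -1.89590076e-01] 6.2 0.01382610303390399 [-0.2597632  -0.44488671 -0.58379048]
```

View pics/w4.png

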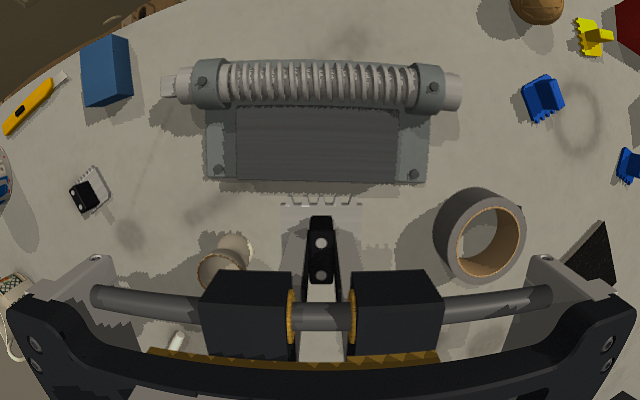

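The held leaf is at (320,210), teeth toward the spindle, and the fixture is ahead with the spindle at (320,83). Next I'll measure the fixture axis, the groove phase and the held leaf's teeth.

```bash
cat > meas.py <<'E'
from h import *
import sys
s=load(sys.argv[1]); T=pose(s)
p=s['obs']['tool_pos']; yaw=s['obs']['ee_rot'][2]
P,u,v=cloud(s,140,480,40,205)
L=P[(P[:,2]>.0305)&(P[:,2]<.0355)&(P[:,0]>.47)&(abs(P[:,1]-.02)<.12)]
print('ledge',len(L),rect(L),L[:,2].mean())
B=P[(P[:,2]>.057)&(P[:,2]<.064)&(P[:,0]>.5)]
a=B[B[:,1]<0]; b=B[B[:,1]>.05]; print('blocks',rect(a),rect(b),B[:,2].mean())
# spindle surface between blocks: fit axis by least squares on crest cylinder (robust): z>0.04
from scipy.optimize import least_squares
S=P[(P[:,2]>.036)&(P[:,2]<.058)&(P[:,0]>.53)]
c0=np.array([.585,.0085]); th0=-.19
def loc(q,th,c): d=q[:,:2]-c; return np.c_[d@[np.cos(th),np.sin(th)],d@[-np.sin(th),np.cos(th)],q[:,2]-.036]
l=loc(S,th0,c0); S=S[(abs(l[:,1])<.075)&(abs(l[:,0])<.025)]
def f(q):
    l=loc(S,q[0],c0+q[1]*np.array([np.cos(q[0]),np.sin(q[0])])); return np.hypot(l[:,0],l[:,2]+q[2])-.0165
r=least_squares(f,[th0,0,0],loss='soft_l1',f_scale=.002); th=r.x[0]; c=c0+r.x[1]*np.array([np.cos(th),np.sin(th)])
print('axis yaw',th,'point',c,'dz',r.x[2])
l=loc(S,th,c); l[:,2]+=r.x[2]; rad=np.hypot(l[:,0],l[:,2]); ang=np.degrees(np.arctan2(l[:,2],-l[:,0]))
for lo in range(15,135,15):
    k=(ang>lo)&(ang<lo+15)
    if k.sum()<60: continue
    z=((rad[k]-rad[k].mean())*np.exp(2j*np.pi*l[k,1]/.01)).mean()
    print(lo,k.sum(),'amp mm',round(abs(z)*2e3,2),'crest y mod 10 (mm, rel point c):',round(np.angle(z)/2/np.pi*10%10,2))
np.save('axis.npy',[th,*c])
# rectified views: leaf teeth (z plane) and spindle in the frame of axis
ee=np.array([np.cos(th),np.sin(th)]); nn=np.array([-ee[1],ee[0]])
def rectify(z,x0,x1,y0,y1,res=.0001):
    xs=np.arange(x1,x0,-res); ys=np.arange(y1,y0,-res); Y,X=np.meshgrid(ys,xs)
    W=np.stack([c[0]+X*ee[0]+Y*nn[0],c[1]+X*ee[1]+Y*nn[1],np.full_like(X,z)],-1)
    C=(W-T[:3,3])@T[:3,:3]; a,b=C[...,0]/-C[...,2],-C[...,1]/-C[...,2]; r=np.hypot(a,b); k=np.arctan(r)/r; F=200/np.tan(np.radians(s['fov_y'])/2)
    return cv2.remap(s['image'],(a*k*F+s['cx']).astype(np.float32),(b*k*F+s['cy']).astype(np.float32),cv2.INTER_CUBIC)[:,:,::-1]
d=p[:2]-c; tx,ty=d@ee,d@nn; print('tool in axis frame',tx,ty,p[2],'yaw err',yaw-th)
A=rectify(.054,-.02,.016,-.04+ty,.04+ty); Bm=rectify(p[2]-.011+.006+.0015,tx-.005+.015,tx+.045,-.04+ty,.04+ty)
cv2.imwrite('pics/r_%s.png'%sys.argv[1],np.vstack([A,np.zeros((6,A.shape[1],3),np.uint8),Bm]))
E
python3 meas.py w4
```

```text
ledge 12229 (array([556.4,  13.5]), array([221.6, 113.8]), 77.9) 0.03356221406273551
blocks (array([570.1, -83.3]), array([24.3, 27.6]), 81.0) (array([611.7, 105.1]), array([24.4, 27.4]), 76.3) 0.059349135867619474
axis yaw -0.2131958855753456 point [0.59050084 0.00730915] dz 0.00035206413337259316
15 336 amp mm 2.81 crest y mod 10 (mm, rel point c): 3.53
30 543 amp mm 2.99 crest y mod 10 (mm, rel point c): 3.88
45 690 amp mm 2.97 crest y mod 10 (mm, rel point c): 4.33
60 813 amp mm 2.94 crest y mod 10 (mm, rel point c): 4.74
75 874 amp mm 2.97 crest y mod 10 (mm, rel point c): 5.08
90 835 amp mm 2.96 crest y mod 10 (mm, rel point c): 5.54
105 703 amp mm 2.99 crest y mod 10 (mm, rel point c): 6.02
120 566 amp mm 2.78 crest y mod 10 (mm, rel point c): 6.35
tool in axis frame -0.10801600903773843 -0.000980903769257008 0.13410255610972413 yaw err 0.02564810361853795
```

View pics/r_w4.png

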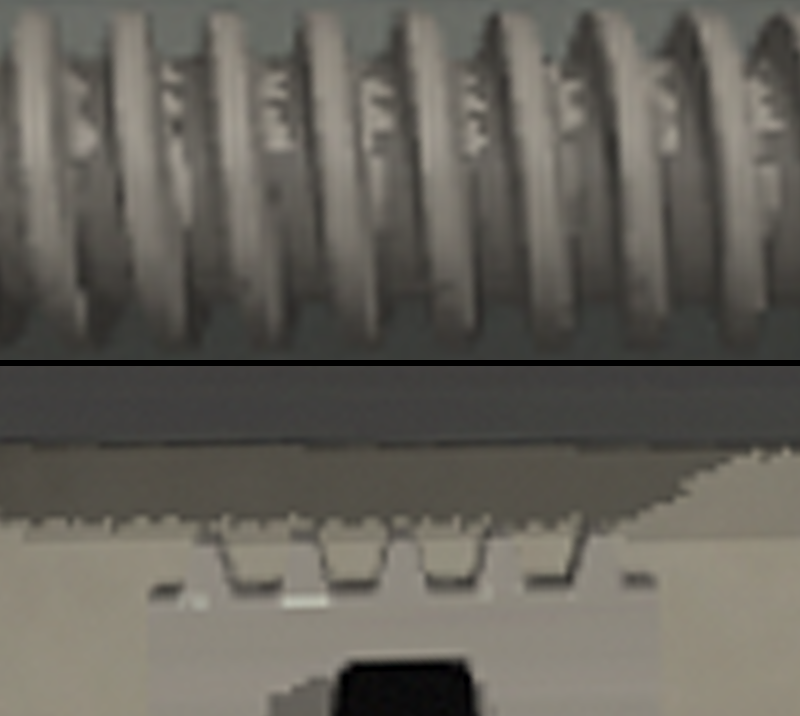

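move_arm(
  deltas=[0,0,0.025,1.5,0.05,0,1,0,0,0.025,3.5,0.1,0,1,0,0,0.025,4.8,0.14,2,1,0,0,0.025,4.8,0.14,4.5,1,0,0,0.025,4.8,0.14,7,1,0,0,0.025,4.8,0.14,7.9,1,0,0,0.025,4.8,0.14,7.9,1,0,0,0.025,4.8,0.14,7.9,1],
)

```text
time: 7.0
tool_pos: [0.5335, 0.0173, 0.0582]
ee_rot: [3.142, -0.001, -0.216]
wrist_force: [0.6, 0.4, -1.0]
width: 0.0141
finger_force: 30.0
```

```bash
python3 - <<'E'
from h import *
s=snap('wrist','w5'); o=s['obs']; print(o['tool_pos'],o['ee_rot'],o['time'],o['wrist_force'])
E
sed -i 's/cloud(s,140,480,40,205)/cloud(s,60,580,20,205)/; s/^A=rectify.*$/A=rectify(.054,-.02,.016,-.04+ty,.04+ty); Bm=rectify(p[2]-.013+.006,tx+.01,tx+.045,-.04+ty,.04+ty)/' meas.py; python3 meas.py w5
```

```text
[0.5334543  0.01732407 0.05815836] [ 3.14153324e+00 -1.14808657e-03 -2.16488938e-01] 7.0 [ 0.56245238  0.41064586 -1.02246119]
ledge 6041 (array([582.7,  13.3]), array([174.9,  65.1]), 77.5) 0.03356281927319702
blocks (array([570.2, -84.6]), array([27., 28.]), 77.8) (array([670.8, 130.6]), array([161.1,  32.1]), 23.7) 0.0593783376287784
axis yaw -0.21214384298416372 point [0.59042075 0.00733245] dz 0.00021922655522510232
15 364 amp mm 1.79 crest y mod 10 (mm, rel point c): 4.75
30 722 amp mm 2.77 crest y mod 10 (mm, rel point c): 4.03
45 1058 amp mm 2.85 crest y mod 10 (mm, rel point c): 4.41
60 1398 amp mm 2.88 crest y mod 10 (mm, rel point c): 4.77
75 1589 amp mm 2.89 crest y mod 10 (mm, rel point c): 5.18
90 1656 amp mm 2.95 crest y mod 10 (mm, rel point c): 5.6
105 1511 amp mm 2.92 crest y mod 10 (mm, rel point c): 6.0
120 1282 amp mm 2.87 crest y mod 10 (mm, rel point c): 6.37
tool in axis frame -0.05779316383016877 -0.0022270139854308354 0.058158363027067436 yaw err -0.004345095115133202
```

View pics/r_w5.png

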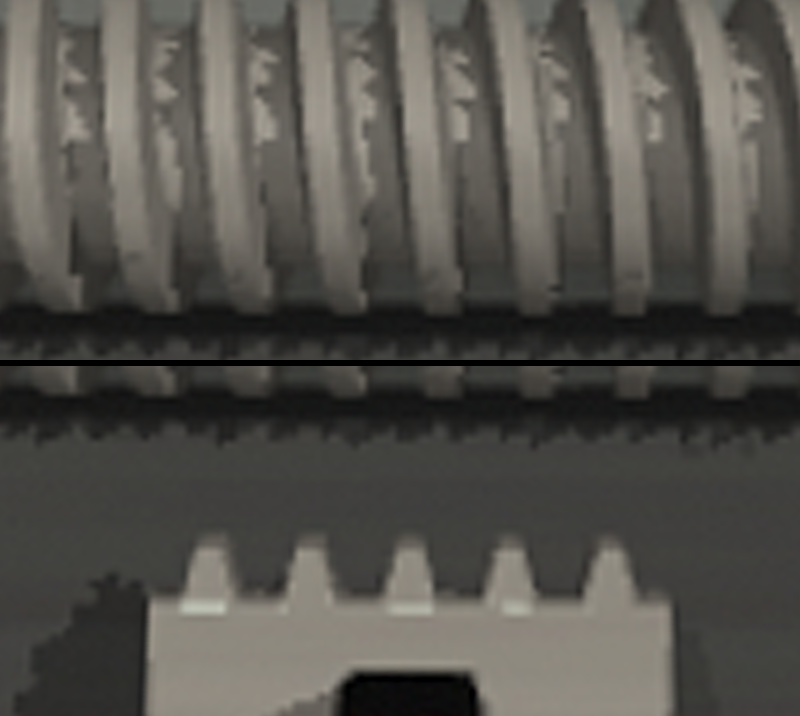

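The teeth are square to the axis, but they sit about 1.15 mm to the right of the groove centres. I'll correct that and lower the leaf onto the ledge.

move_arm(
  deltas=[0,0,-0.002,0,-0.12,0.5,1,0,0,-0.002,0,-0.12,0.9,1,0,0,-0.002,0,-0.12,1.05,1,0,0,-0.002,0,-0.12,1.1,1,0,0,-0.002,0,-0.12,1.1,1],
)

```text
time: 7.55
tool_pos: [0.5331, 0.0195, 0.0464]
ee_rot: [3.142, 0.0, -0.213]
wrist_force: [-0.5, -0.1, -1.2]
width: 0.0136
finger_force: 30.0
```

move_arm(
  deltas=[0,0,0,0,0,0.05,1,0,0,0,0,0,0.1,1,0,0,0,0,0,0.1,1],
)

```text
time: 7.85
tool_pos: [0.5333, 0.0194, 0.0459]
ee_rot: [-3.142, -0.0, -0.213]
wrist_force: [-1.4, 0.3, 1.1]
width: 0.0139
finger_force: 30.0
```

move_arm(
  deltas=[0,0,0,0,0,0.05,1,0,0,0,0,0,0.05,1],
)

```text
time: 8.05
tool_pos: [0.5333, 0.0194, 0.0459]
ee_rot: [-3.142, -0.001, -0.213]
wrist_force: [-2.9, 0.4, 5.0]
width: 0.0142
finger_force: 30.0
```

```bash
python3 - <<'E'
from h import *
s=snap('wrist','w6'); o=s['obs']; print(o['tool_pos'],o['ee_rot'],o['time'],o['wrist_force'])
E
python3 meas.py w6 | grep -v -e led -e blo
```

```text
[0.53328857 0.01939807 0.04587763] [-3.14156868e+00 -6.21715844e-04 -2.13175960e-01] 8.05 [-2.88996577  0.44592204  5.03998804]
axis yaw -0.21294470578552271 point [0.59043636 0.00732453] dz 0.00024288051670252178
15 413 amp mm 2.12 crest y mod 10 (mm, rel point c): 3.75
30 805 amp mm 2.66 crest y mod 10 (mm, rel point c): 4.03
45 1224 amp mm 2.8 crest y mod 10 (mm, rel point c): 4.45
60 1587 amp mm 2.87 crest y mod 10 (mm, rel point c): 4.8
75 1809 amp mm 2.95 crest y mod 10 (mm, rel point c): 5.14
90 1871 amp mm 2.95 crest y mod 10 (mm, rel point c): 5.58
105 1739 amp mm 2.93 crest y mod 10 (mm, rel point c): 5.96
120 1444 amp mm 2.84 crest y mod 10 (mm, rel point c): 6.36
tool in axis frame -0.0584085909236998 -0.00027673315430824086 0.0458776259974695 yaw err -0.00023125390994782613
```

View pics/r_w6.png

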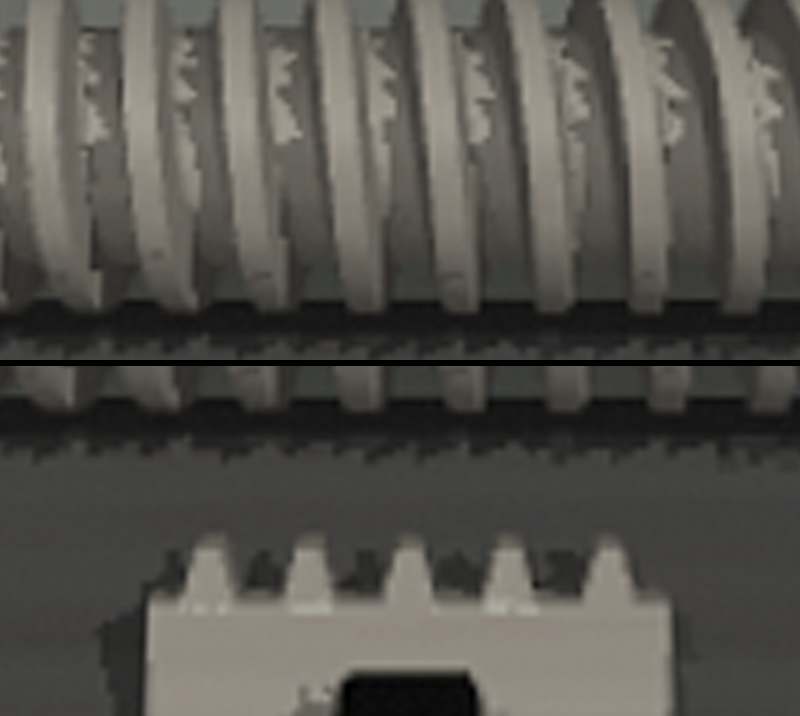

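The teeth are now about 0.7 mm left of the groove centres, with the leaf flat on the ledge. I'll ease the downward load, shift right and advance.

move_arm(
  deltas=[0,0,0,0,0.04,-0.07,1,0,0,0,0,0.07,-0.07,1,0,0,0,0.4,0.07,-0.07,1,0,0,0,0.8,0.07,-0.07,1,0,0,0,1.1,0.07,-0.07,1,0,0,0,1.2,0.07,-0.07,1,0,0,0,1.2,0.07,-0.07,1],
)

```text
time: 8.8
tool_pos: [0.545, 0.0159, 0.0459]
ee_rot: [3.141, 0.0, -0.213]
wrist_force: [-3.3, 1.0, 5.9]
width: 0.0139
finger_force: 30.0
```

```bash
python3 - <<'E'
from h import *
s=snap('wrist','w7'); o=s['obs']; print(o['tool_pos'],o['ee_rot'],o['time'],o['wrist_force'])
E
python3 meas.py w7 | grep -v -e led -e blo
```

```text
[0.54500017 0.01587965 0.045853  ] [ 3.14117461e+00  1.54902861e-04 -2.13352791e-01] 8.8 [-3.31416561  1.00519701  5.93022871]
axis yaw -0.21274330657446383 point [0.58990683 0.00744007] dz 0.00015764615963933132
15 324 amp mm 1.58 crest y mod 10 (mm, rel point c): 4.27
30 632 amp mm 2.45 crest y mod 10 (mm, rel point c): 4.1
45 1041 amp mm 2.8 crest y mod 10 (mm, rel point c): 4.36
60 1413 amp mm 2.82 crest y mod 10 (mm, rel point c): 4.75
75 1698 amp mm 2.93 crest y mod 10 (mm, rel point c): 5.09
90 1866 amp mm 2.93 crest y mod 10 (mm, rel point c): 5.56
105 1778 amp mm 2.92 crest y mod 10 (mm, rel point c): 6.01
120 1552 amp mm 2.85 crest y mod 10 (mm, rel point c): 6.38
tool in axis frame -0.04567620902095068 -0.00123236697927953 0.04585299856266545 yaw err -0.0006094845218534983
```

View pics/r_w7.png

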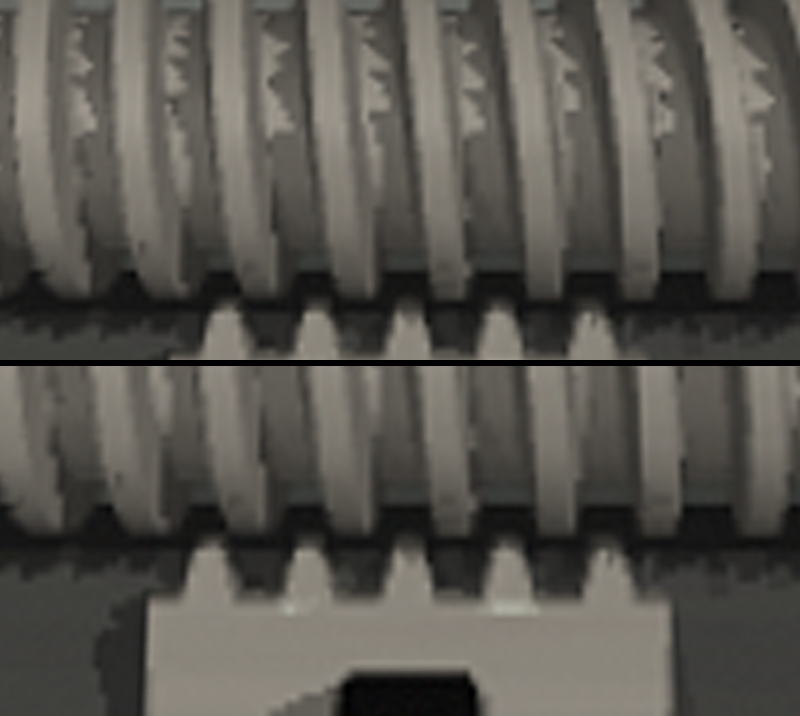

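The teeth are within about 0.1 mm of the groove centres, with the middle tip at (409,540) in the rectified view between crests at 358 and 458. I'll push in gently.

move_arm(
  deltas=[0,0,0,0,0,-0.04,1,0,0,0,0.1,0,-0.04,1,0,0,0,0.2,0,-0.04,1,0,0,0,0.2,0,-0.04,1],
)

```text
time: 9.25
tool_pos: [0.5469, 0.0156, 0.0459]
ee_rot: [3.141, -0.0, -0.213]
wrist_force: [-0.8, 0.5, 3.5]
width: 0.014
finger_force: 30.0
```

move_arm(
  deltas=[0,0,0,0.05,0,0,1,0,0,0,0.1,0,0,1,0,0,0,0.15,0,0,1,0,0,0,0.15,0,0,1],
)

```text
time: 9.65
tool_pos: [0.5482, 0.0154, 0.0459]
ee_rot: [3.141, -0.0, -0.213]
wrist_force: [-1.4, -0.3, 2.0]
width: 0.0138
finger_force: 30.0
```

move_arm(
  deltas=[0,0,0,0.05,0,0,1,0,0,0,0.1,0,0,1,0,0,0,0.1,0,0,1],
)

```text
time: 9.95
tool_pos: [0.5492, 0.0152, 0.0459]
ee_rot: [3.142, -0.0, -0.213]
wrist_force: [-1.1, 0.3, 0.9]
width: 0.0138
finger_force: 30.0
```

move_arm(
  deltas=[0,0,0,0.05,0,0,1,0,0,0,0.05,0,0,1],
)

```text
time: 10.15
tool_pos: [0.5497, 0.0151, 0.0459]
ee_rot: [3.142, -0.0, -0.213]
wrist_force: [-0.9, 0.0, 1.3]
width: 0.0138
finger_force: 30.0
```

move_arm(
  deltas=[0,0,0,0.03,0,0,1,0,0,0,0.03,0,0,1],
)

```text
time: 10.35
tool_pos: [0.5499, 0.015, 0.0459]
ee_rot: [3.142, -0.0, -0.213]
wrist_force: [-1.3, -0.4, -0.3]
width: 0.0136
finger_force: 30.0
```

move_arm(
  deltas=[0,0,0,0.03,0,0,1,0,0,0,0.03,0,0,1],
)

```text
time: 10.55
tool_pos: [0.5502, 0.0149, 0.0459]
ee_rot: [3.141, -0.0, -0.213]
wrist_force: [-0.1, 0.4, -0.9]
width: 0.0134
finger_force: 30.0
```

move_arm(
  deltas=[0,0,0,0.03,0,0,1,0,0,0,0.03,0,0,1],
)

```text
time: 10.75
tool_pos: [0.5505, 0.0149, 0.0459]
ee_rot: [3.141, -0.0, -0.213]
wrist_force: [-0.2, -0.3, -1.3]
width: 0.0137
finger_force: 30.0
```

move_arm(
  deltas=[0,0,0,0.03,0,0,1,0,0,0,0.03,0,0,1],
)

```text
time: 10.95
tool_pos: [0.5508, 0.0148, 0.0459]
ee_rot: [3.141, -0.0, -0.213]
wrist_force: [0.7, 0.1, -1.9]
width: 0.0137
finger_force: 30.0
```

move_arm(
  deltas=[0,0,0,0.03,0,0.01,1,0,0,0,0.03,0,0.01,1],
)

```text
time: 11.15
tool_pos: [0.5511, 0.0147, 0.0459]
ee_rot: [3.141, -0.0, -0.213]
wrist_force: [0.6, -0.5, -0.7]
width: 0.0142
finger_force: 30.0
```

move_arm(
  deltas=[0,0,0,0.03,0,0.01,1,0,0,0,0.03,0,0.01,1],
)

```text
time: 11.35
tool_pos: [0.5512, 0.0147, 0.0459]
ee_rot: [3.141, 0.0, -0.213]
wrist_force: [-0.8, 0.6, 0.1]
width: 0.0136
finger_force: 30.0
```

move_arm(
  deltas=[0,0,0,0.03,0,0,1,0,0,0,0.03,0,0,1],
)

```text
time: 11.55
tool_pos: [0.5513, 0.0147, 0.0459]
ee_rot: [3.141, 0.001, -0.213]
wrist_force: [-3.6, -0.2, 0.4]
width: 0.0139
finger_force: 30.0
```

Resistance started at the home depth: x has stalled and the force is rising. I'll press a bit more and hold.

move_arm(
  deltas=[0,0,0,0.02,0,0,1,0,0,0,0.02,0,0,1,0,0,0,0.02,0,0,1,0,0,0,0.02,0,0,1,0,0,0,0.02,0,0,1,0,0,0,0.02,0,0,1,0,0,0,0.02,0,0,1,0,0,0,0.02,0,0,1],
)

```text
time: 12.35
tool_pos: [0.5513, 0.0147, 0.0459]
ee_rot: [3.141, 0.001, -0.213]
wrist_force: [-4.8, 0.7, 2.5]
width: 0.0138
finger_force: 30.0
```

move_arm(
  deltas=[0,0,0,0,0,0,1,0,0,0,0,0,0,1,0,0,0,0,0,0,1,0,0,0,0,0,0,1,0,0,0,0,0,0,1],
)

```text
time: 12.85
tool_pos: [0.5513, 0.0147, 0.0459]
ee_rot: [3.141, 0.001, -0.213]
wrist_force: [-5.3, 0.9, 3.2]
width: 0.0136
finger_force: 30.0
```

```bash
python3 - <<'E'
from h import *
s=snap('wrist','w8'); o=s['obs']; print(o['tool_pos'],o['ee_rot'],o['time'],o['wrist_force'])
E
python3 meas.py w8 | grep -v -e led -e blo
```

```text
[0.55134119 0.01473831 0.04592356] [ 3.14147846e+00  1.11164698e-03 -2.13143370e-01] 12.85 [-5.3333507   0.86467186  3.2293236 ]
axis yaw -0.21086753117601487 point [0.59044877 0.00733369] dz 0.0002202862931724449
15 326 amp mm 1.24 crest y mod 10 (mm, rel point c): 3.73
30 637 amp mm 2.53 crest y mod 10 (mm, rel point c): 4.12
45 1042 amp mm 2.76 crest y mod 10 (mm, rel point c): 4.47
60 1412 amp mm 2.88 crest y mod 10 (mm, rel point c): 4.77
75 1709 amp mm 2.91 crest y mod 10 (mm, rel point c): 5.14
90 1815 amp mm 2.99 crest y mod 10 (mm, rel point c): 5.6
105 1749 amp mm 2.89 crest y mod 10 (mm, rel point c): 5.97
120 1494 amp mm 2.91 crest y mod 10 (mm, rel point c): 6.43
tool in axis frame -0.03979118371031704 -0.0009449391288693046 0.045923561048605205 yaw err -0.0022758390327908273
```

View pics/r_w8.png

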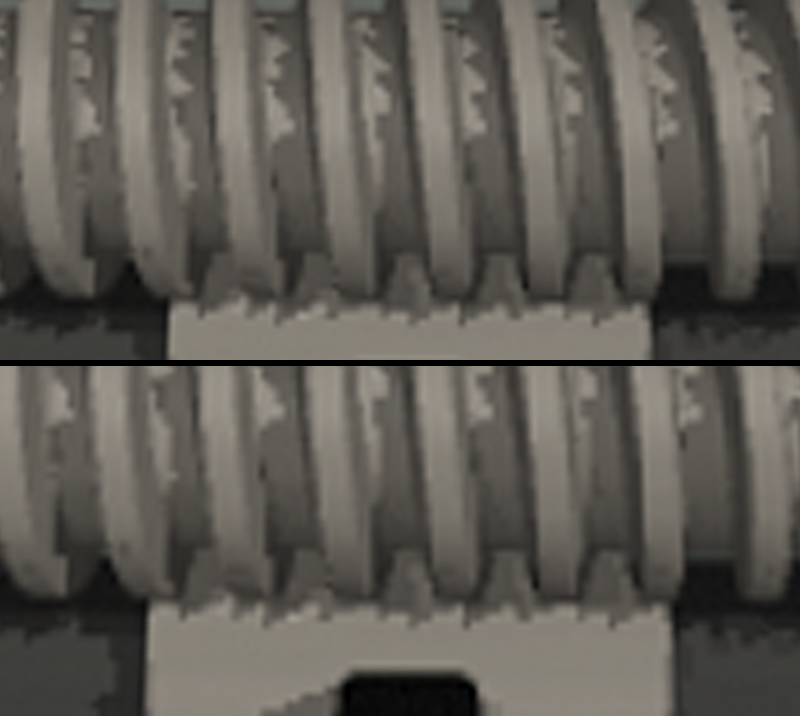

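All five teeth are home in the grooves and square, with the plate edge at the crests (row 605), and it has been held at about 5 N for over a second. I'll relax the push a little, open and retreat upward.

move_arm(
  deltas=[0,0,0,0,0,0,1,0,0,0,0,0,0,1,0,0,0,-0.02,0,-0.02,1,0,0,0,-0.02,0,-0.02,-0.3,0,0,0,-0.02,0,-0.02,-0.3,0,0,0,-0.02,0,-0.02,-0.3,0,0,0,-0.02,0,-0.02,-0.3,0,0,0,-0.02,0,-0.02,-0.3],
)

```text
time: 13.7
tool_pos: [0.552, 0.0146, 0.0461]
ee_rot: [3.142, -0.001, -0.213]
wrist_force: [0.1, -0.6, -0.4]
width: 0.0501
finger_force: 0.0
```

move_arm(
  deltas=[0,0,0,0,0,0,-0.3,0,0,0,0,0,0,-0.3,0,0,0,0,0,-1,-0.3,0,0,0,0,0,-4,-0.3,0,0,0,0,0,-7,-0.3,0,0,0,-3,0,-9,-0.3,0,0,0,-5,0,-9,-0.3,0,0,0,-5,0,-9,-0.3],
)

```text
time: 14.5
tool_pos: [0.5021, 0.0257, 0.1382]
ee_rot: [-3.141, -0.003, -0.213]
wrist_force: [-0.2, -0.7, -1.6]
width: 0.061
finger_force: 0.0
```

Run:
```python
from h import *
s=snap('wrist','w9'); o=s['obs']; print(o['tool_pos'],o['ee_rot'],o['time'],o['wrist_force'],o['width'])
P,u,v=cloud(s,140,480,20,260)
g=P[(P[:,2]>.063)&(P[:,2]<.074)&(abs(P[:,0]-.55)<.035)&(abs(P[:,1]-.015)<.035)]; print('grip',len(g),rect(g),g[:,2].mean())
cv2.imwrite('pics/w9c.png',cv2.resize(s['image'][40:240,190:450,::-1],(780,600),interpolation=cv2.INTER_CUBIC))
```

```text
[0.50209981 0.02567622 0.13818389] [-3.14109588e+00 -2.93702126e-03 -2.12514150e-01] 14.5 [-0.18657414 -0.66374426 -1.61412138] 0.06100093030982524
grip 729 (array([549.3,  14.1]), array([13.8, 34.4]), 77.6) 0.0694079751152543
```

View pics/w9c.png

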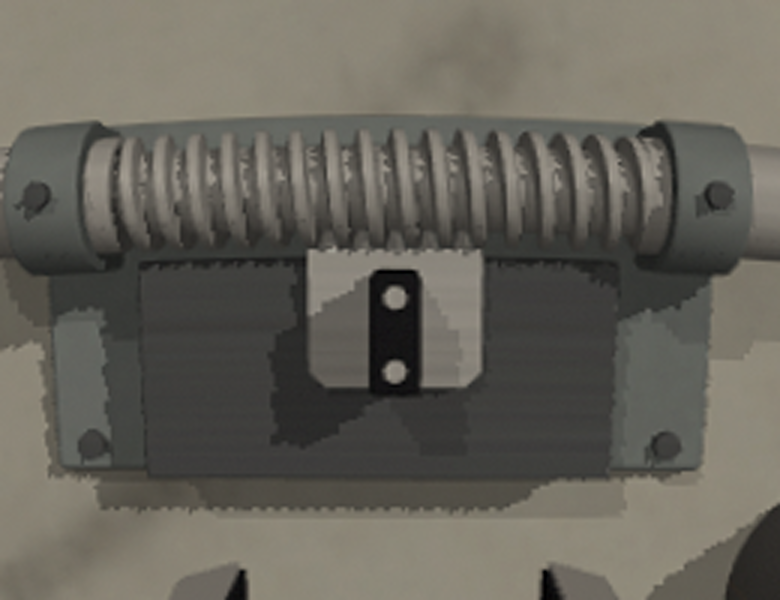

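The leaf is seated: teeth in the grooves at (395,240), grip top at 69 mm, and the grip centre 41.4 mm before the axis, where fully home is 41.5. Handing in.

```bash
python3 -c "
from bench import robot
print(robot.close_job())"
```

```text
the job is handed in; nothing more can be done
None
```

The coarse leaf is seated fully home in the grooves near the middle of the thread, flat and square; I pressed it there at about 5 N for over a second, let go, and handed the job in at about 14.5 s, with no verdict shown.

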